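Work a window cup home in the analyser's sprung well

ROBOT

A 6-joint arm with a two-finger parallel gripper is mounted at the origin on the work surface. World frame = base frame: x ahead of the robot, y to its left, z up, the work surface at z = 0. Lengths are in mm, angles in rad, forces in N, time in s.
With the tool pointing down it reaches from about 275 to 825 mm from the base axis. Payload 4.9 kg.
Tool frame: the origin (TCP) lies at the very end of the fingers, on their centre line; the grasp point (between the pads) lies 19 mm behind it; z points along the fingers, y is the direction in which the jaws open and shut (so a half turn about z gives the same grasp; the last joint's range is limited). The gripper opens to 85 mm and grips with 20 to 120 N. Pads are 22 mm wide; open, the fingers measure 114 mm over their backs; the gripper's body (76 mm by 85 mm) begins 54 mm behind the grasp point. The pads swing forward as they close: fully open they stand 13 mm farther back than shut.
Start: joints at [-0.134, 0.326, -0.193, 1.052, 0, 1.437], TCP at [550.017, 0.009, 210.981] pointing down, gripper open.
Joint ranges: [-2.65, 2.65], [-0.97, 1.79], [-1.3, 1.35], [-1.93, 2.1], [-1.47, 1.37], [-3.14, 3.14]. Speed limits (rad/s): [2.57, 2.57, 3.14, 3.14, 3.14, 3.14].

INTERFACE

Orientations are given as [roll, pitch, yaw] about the fixed x, y, z axes, in that order (R = Rz(yaw) Ry(pitch) Rx(roll)).
In Python, from bench import bot, solve_ik, imaging gives the robot as it stands. Calls block until the motion is done:
- bot.move_ptp(position, orientation): joint-space move of the TCP to a pose.
- bot.movel(position, rot=None, max_speed=150, threshold=None): straight line of the TCP; rot=None keeps the orientation; max_speed is the mean speed in mm/s. With threshold (N) it stops when the force on the tool has changed by that much, and returns True; else False.
- bot.move_j(angles): joint-space move.
- bot.grip(opening, effort=None): opening from 0.0 (shut) to 1.0 (fully open); effort is the grip in N (None keeps the last); returns when the fingers have stopped.
- bot.dwell(seconds).
- solve_ik(position, orientation): joint angles nearest the present ones, or None.
- bot.get_state(): the state.
- imaging.capture(name): name is "scene" or "side" or "wrist"; returns the picture (480x640x3 uint8, blue, green, red); there is no depth.
- imaging.camera_model(name): a dict with "K" (3x3 intrinsics, pixels), "position" and "rotation" of the camera in the world. Camera axes: x right, y up, looking along -z (the intrinsics and any distortion apply to the point x, -y, -z); pixel columns grow to the right and rows downward; lengths in mm; the calibration is good to about 2 mm. A picture is of the moment at which its call begins: read the wrist's pose just before it. camera_model takes no time and is no camera call; for the wrist camera it gives the pose at the moment of the call.
A pose or a line that the arm cannot do raises bot.IKError and nothing moves.
- bot.sign_off(): hands the job in, once; it reports no verdict.
The state is a dict: "t": time; "qpos": joint angles; "joint_velocities": joint speeds; "effort": joint torques, N m; "tcp_pos": TCP position; "orientation": TCP orientation; "contact_force": force on the tool from outside, world axes, zero at the start; "wrist_torque": the same for the moment, N m; "opening": opening from 0.0 (shut) to 1.0 (fully open).
Only numpy, scipy, OpenCV 4.12 (cv2) and the standard library are available. Lean on these libraries where they do the work, as an engineer would, in place of code of your own. Each camera call takes 0.05 s, during which the arm holds its last target.

TASK

Take the steel sample cup with the blue finger bar from the tray and work it down into the analyser's sprung well until it bottoms out, its seat plate pressed fully down, with the finger bar in line with the two red marks on the well's rim; then let go. Rubber nubs grip the cup too tightly for a straight push, and the well must never be pressed to its overload point. Leave the jar, bottles and beaker undisturbed.

Things in the scene. Friction and masses are not known exactly. Their poses are not given: they have to be found in the camera images.
- cup_grip (a point): Centre of the blue finger bar on the loose sample cup (0.13 to 0.25 kg), which starts upright on the tray. The bar is 50 mm long along the point's x, 18 thick along y, 32 high (z up); grip its two flat sides. Under it, 16 mm below the point, is the top of a blue round cap, 56 mm across, 8 high, and below that the steel body.
- cup_foot (a point): Centre of the cup's underside, 76 mm below cup_grip. The steel body is 48 mm across and 52 high to the cap; its lowest 6 mm taper to 43 mm across at the underside.
- seat (a joint): How far the brass seat plate at the bottom of the well is pressed down by the cup, m: 0 free, 0.003 pressed fully onto its hard stop, where the cup bottoms out (under 2 N does it). The plate's height is adjustable and is set differently each time: the cup bottoms out with its underside 30 to 48 mm below the rim. The reading does not tell that height.
- well_mouth (a point): Centre of the well's rim, 122 mm above the bench at rest; z up, x through the two red rim marks. The well is an upright aluminium cup, 72 mm outside, 52 bore. Six red rubber spring nubs narrow the bore to 45, three 10 mm and three 22 mm below the rim, yield outwards and grip the cup. A straight push past all six needs 18 N or more (varies); while the cup turns a few N slide it. It stays where left.
- well (a joint): How far the whole well is pressed down on its spring, m: 0 at rest at the top, 0.002 is the overload point, 0.003 its hard stop. It starts to move at 0 to 2 N of downward push, then yields 1 mm for every 6 N; the overload point comes at 12 to 15 N. It springs up when let go and never turns; if let go under a hard push it can jerk the cup up off its seat, so ease off first. It stands on a white analyser (54 mm high).
- tray: Fixed steel tray, 150 x 290 mm (longer along its y), on which cup and jar stand; floor 5 mm, rim 12 mm above the bench. Origin under its centre.
- jar: Bystander on the tray: closed amber jar, 48 mm across, 65 mm high. Origin at its underside.
- sauce: Bystander: closed dark bottle with yellow cap, 64 mm across, 170 mm high. Origin at its underside.
- wash: Bystander: white wash bottle, 68 mm across, 140 mm to the cap, 200 mm with its bent spout. Origin at its underside.
- beaker: Bystander: empty beaker, 72 mm across, 95 mm high. Origin at its underside.
Mind the look-alikes: they are no part of the job. What is shaped like the part that bears cup_grip but green or yellow is not meant. What is shaped like the part that bears seat but green is not meant.

How it is judged (in metres and radians):
At the end, for the whole second after the job is handed in: The cup has bottomed out in the well: the seat plate is pressed down by more than 2 of its 3 mm, the underside is more than 25 mm below the rim and within 4 mm of the axis, the cup is upright within 0.07 rad, its finger bar in line with the red marks within 0.2 rad (either way round), at rest (value of joint seat above 0.002 m and z of cup_foot in the frame of well_mouth below -0.025 m and horizontal distance between cup_foot and well_mouth below 0.004 m and angle between the x axis of cup_grip and the x axis of well_mouth, either way round below 0.2 rad and angle between cup_grip's own z axis and vertical below 0.07 rad and linear speed of cup below 0.01 m/s); the robot touches nothing.
It fails at once if the well is pressed down to its overload point (2 mm) (value of joint well above 0.002 m).
It fails at once if the amber jar on the tray is shifted by more than 20 mm or tipped over (distance of jar from where it was at the start of the episode above 0.02 m or angle between jar's own z axis and vertical above 0.4 rad).
It fails at once if the dark sauce bottle is shifted by more than 20 mm or tipped over (distance of sauce from where it was at the start of the episode above 0.02 m or angle between sauce's own z axis and vertical above 0.4 rad).
It fails at once if the wash bottle is shifted by more than 20 mm or tipped over (distance of wash from where it was at the start of the episode above 0.02 m or angle between wash's own z axis and vertical above 0.4 rad).
It fails at once if the beaker is shifted by more than 20 mm or tipped over (distance of beaker from where it was at the start of the episode above 0.02 m or angle between beaker's own z axis and vertical above 0.4 rad).
It also fails if it takes over 70 s, if anything falls off the work surface, if the arm or the gripper's body presses on something with over 40 N, if the wrist force passes 120 N, or if a joint passes its speed limit or range.

## Working session

There is one attempt and no reset: what is moved stays moved. The work goes in short steps, each a Python script; the robot and the scene stay as the last script left them, time stands still between calls to the robot, and variables do not carry over. Pictures are saved under pics/ and viewed, and the job is handed in when it is done.

```bash
mkdir -p pics; ls; python3 - <<'E'
from bench import bot, imaging
import cv2
for n in ["scene","side","wrist"]:
    m=imaging.camera_model(n); print(n,m)
    cv2.imwrite(f"pics/{n}0.png",imaging.capture(n))
print(bot.get_state())
E
```

```text
pics
scene {'K': array([[517.42659153,   0.        , 316.14536475],
       [  0.        , 517.42659153, 245.02077956],
       [  0.        ,   0.        ,   1.        ]]), 'position': array([1275.22919439,  619.18256216,  691.07858811]), 'rotation': array([0.97924958, 0.00702367, 2.24737247])}
side {'K': array([[593.99828231,   0.        , 332.69683514],
       [  0.        , 593.99828231, 235.58962309],
       [  0.        ,   0.        ,   1.        ]]), 'position': array([ 270.05369327, 1092.64156985,  732.04143439]), 'rotation': array([ 1.05376013,  0.00327277, -2.85051405])}
wrist {'K': array([[400.08654663,   0.        , 317.75299877],
       [  0.        , 400.08654663, 244.90738237],
       [  0.        ,   0.        ,   1.        ]]), 'position': array([548.74480852,  74.0981942 , 372.89830288]), 'rotation': array([-2.93606544e-01,  1.41226672e-03, -2.64110440e-05])}
{'t': 0.15, 'qpos': array([-1.34191191e-01,  3.26758699e-01, -1.93320092e-01,  1.05203614e+00,
        1.37806327e-06,  1.43658297e+00]), 'joint_velocities': array([ 0.00074121, -0.00025988,  0.00128587,  0.00095507,  0.00146676,
        0.00045419]), 'effort': array([ 1.04211274e-03, -4.43704247e+01,  2.62664723e+01,  1.04285317e-02,
       -1.23322516e-04, -3.51401161e-05]), 'tcp_pos': array([5.49536364e+02, 7.93395311e-02, 2.10402829e+02]), 'orientation': array([-3.14028609e+00, -1.77808932e-04,  1.57081838e+00]), 'contact_force': array([-0.37468303,  0.46019915,  0.18411552]), 'wrist_torque': array([-0.0445469 ,  0.03601889,  0.0531573 ]), 'opening': 0.9972896462603944}
```

View pics/scene0.png

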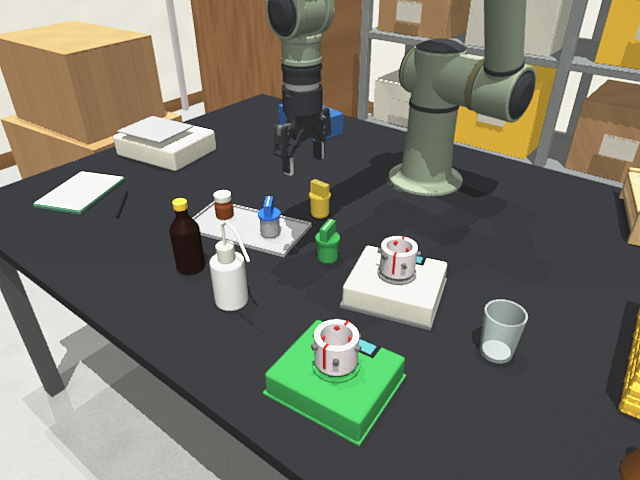

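View pics/side0.png

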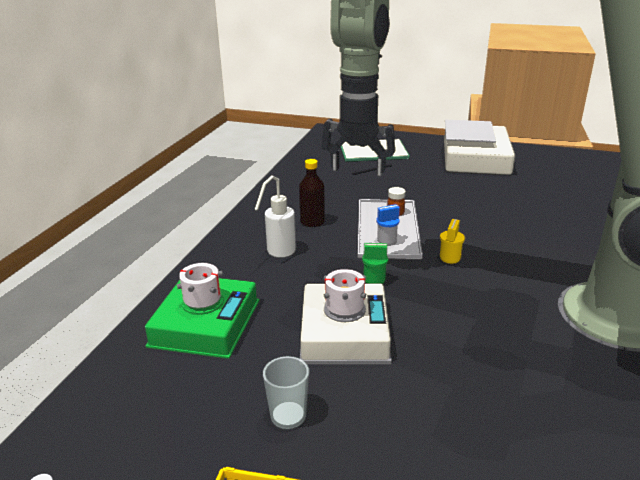

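View pics/wrist0.png

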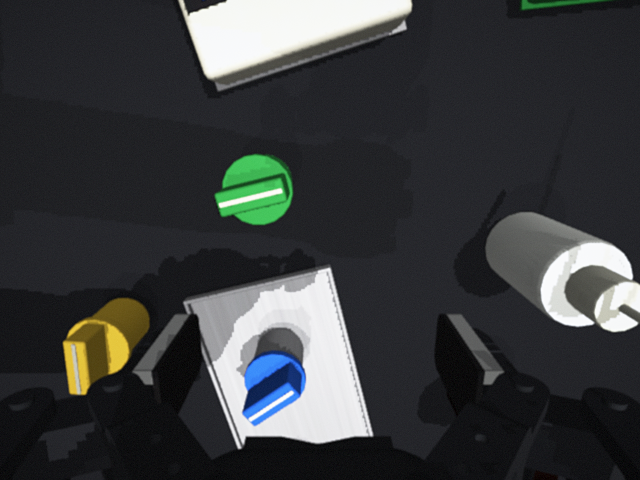

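```bash
cat > h.py <<'E'
import numpy as np, cv2
from scipy.spatial.transform import Rotation as R
from bench import bot, solve_ik, imaging
def ray(m,u,v):
    K=m['K']; d=np.array([(u-K[0,2])/K[0,0], -(v-K[1,2])/K[1,1], -1.])
    return np.array(m['position']), R.from_euler('xyz',m['rotation']).apply(d)
def onz(m,u,v,z):
    p,d=ray(m,u,v); return p+d*(z-p[2])/d[2]
def tri(obs):
    A=np.zeros((3,3));b=np.zeros(3)
    for m,u,v in obs:
        p,d=ray(m,u,v); d=d/np.linalg.norm(d); P=np.eye(3)-np.outer(d,d); A+=P;b+=P@p
    return np.linalg.solve(A,b)
def proj(m,X):
    c=R.from_euler('xyz',m['rotation']).inv().apply(np.asarray(X,float)-m['position']); K=m['K']
    return np.array([K[0,0]*c[0]/-c[2]+K[0,2], -K[1,1]*c[1]/-c[2]+K[1,2]])
E
python3 - <<'E'
from h import *
W=imaging.camera_model('wrist');S=imaging.camera_model('scene');D=imaging.camera_model('side')
for n,a in dict(ends=(247,418,293,389)).items():
    p=onz(W,a[0],a[1],97);q=onz(W,a[2],a[3],97);print(p,q,(p+q)/2,np.linalg.norm(p-q),np.arctan2(*(q-p)[1::-1]))
print('well rim scene',onz(S,399,243,122),'side',onz(D,344,278,122))
for nm,z,s,d in [('jar',70,(223,196),(397,193)),('sauce',170,(180,204),(311,163)),('wash',140,(227,245),(279,200)),('beaker',95,(504,312),(286,370)),('green',92,(328,230),(375,247)),('yellow',92,(320,186),(454,228))]:
    print(nm,onz(S,*s,z),onz(D,*d,z))
for n,c in [('scene',(180,150,480,330)),('side',(280,170,440,330))]:
    im=cv2.imread(f'pics/{n}0.png');x0,y0,x1,y1=c
    cv2.imwrite(f'pics/{n}0c.png',cv2.resize(im[y0:y1,x0:x1],None,fx=min(800/(x1-x0),600/(y1-y0)),fy=min(800/(x1-x0),600/(y1-y0)),interpolation=cv2.INTER_CUBIC))
E
```

```text
[ 489.78169477 -159.36041135   97.        ] [ 528.44169313 -131.12925671   97.        ] [ 509.11169395 -145.24483403   97.        ] 47.870591858361905 0.6307356115728227
well rim scene [510.24773397 210.15097381 122.        ] side [514.38632733 211.34069833 122.        ]
jar [ 529.50191733 -285.39959826   70.        ] [ 510.929715   -281.47576271   70.        ]
sauce [ 727.75783492 -184.02102273  170.        ] [ 709.04363408 -181.86969469  170.        ]
wash [743.42814415 -31.68058502 140.        ] [733.52631152 -25.64324249 140.        ]
beaker [547.27655426 444.98749272  95.        ] [541.97569157 444.88702768  95.        ]
green [521.07101215  41.17010061  92.        ] [495.56614583  36.51514995  92.        ]
yellow [ 370.20488668 -100.59881822   92.        ] [345.68605952 -93.78227514  92.        ]
```

View pics/scene0c.png

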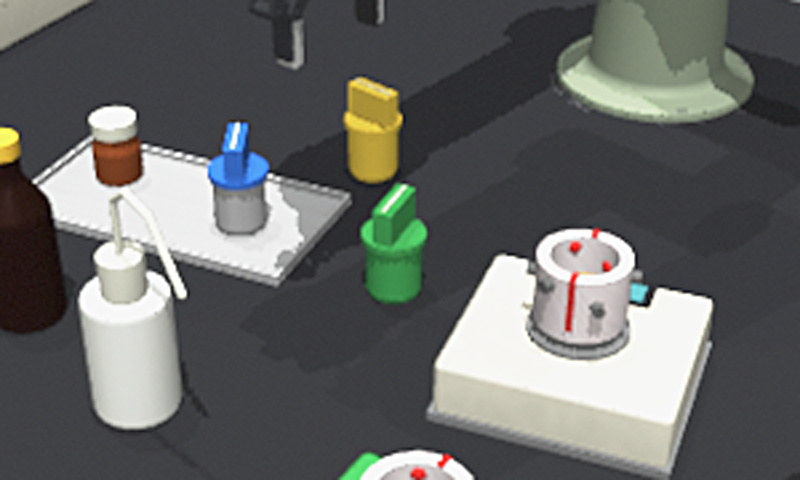

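View pics/side0c.png

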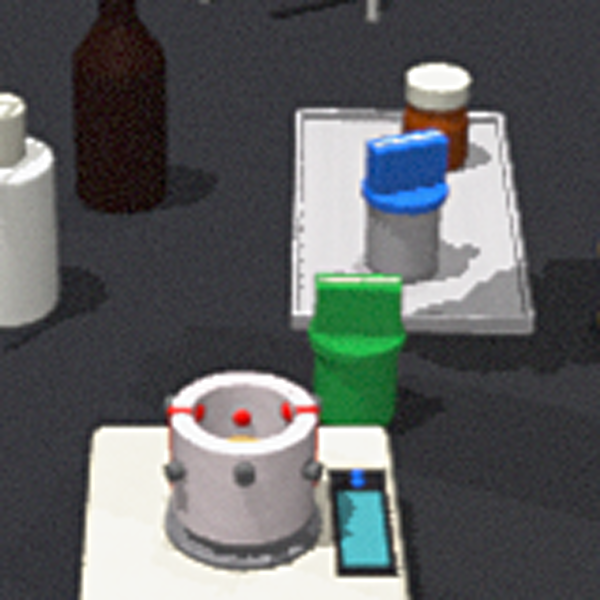

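```bash
python3 - <<'E'
from h import *
pi=np.pi
print(solve_ik([512,210,260],[pi,0,pi/2]),solve_ik([512,210,260],[pi,0,-pi/2]),solve_ik([512,210,260],[pi,0,0]),solve_ik([512,210,260],[pi,0,-pi]))
for i,yaw in enumerate([pi/2,-pi/2]):
    s=1 if i==0 else -1
    bot.move_ptp([512,210+10*s,265],[pi,0,yaw]); bot.dwell(.2)
    m=imaging.camera_model('wrist'); im=imaging.capture('wrist')
    np.save(f'well{i}.npy',m,allow_pickle=True); cv2.imwrite(f'pics/well{i}.png',im)
    print(bot.get_state()['t'],proj(m,[512,210,122]))
E
```

```text
[ 0.25583808  0.305593   -0.09521255  1.16999077  0.          1.82663441] [ 0.25583808  0.305593   -0.09521255  1.16999077  0.         -1.31495824] [ 0.25583808  0.305593   -0.09521255  1.16999077  0.         -2.88575457] [ 0.25583808  0.305593   -0.09521255  1.16999077  0.          0.25583808]
1.3167 [318.64232198 233.04773109]
4.2417 [316.59480508 234.17625922]
```

View pics/well0.png

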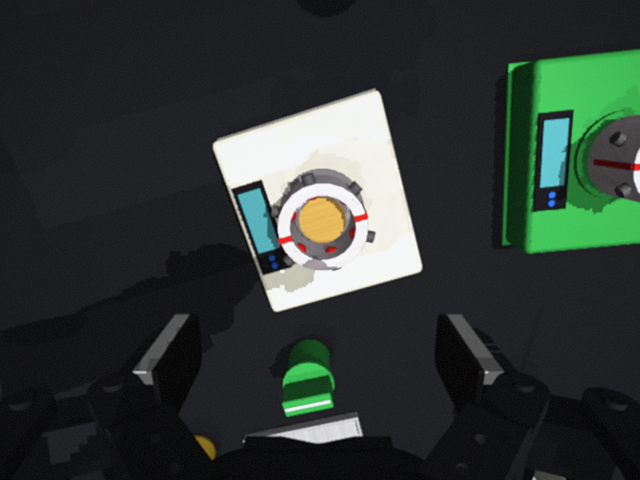

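View pics/well1.png

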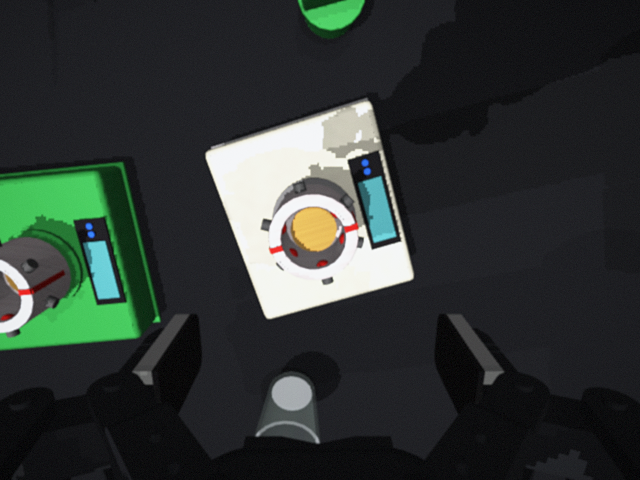

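```bash
python3 - <<'E'
from h import *
from scipy.optimize import least_squares
for i,c0 in enumerate([(323,226),(314,237)]):
    m=np.load(f'well{i}.npy',allow_pickle=True).item(); im=cv2.imread(f'pics/well{i}.png').astype(int)
    white=(im.min(2)>190)
    c=onz(m,*c0,122)[:2]
    inn=[];out=[]
    for a in np.arange(0,2*np.pi,.05):
        prof=[]
        rs=np.arange(15,50,.25)
        for r in rs:
            u=proj(m,[c[0]+r*np.cos(a),c[1]+r*np.sin(a),122]); x,y=np.round(u).astype(int); prof.append(white[y,x])
        prof=np.array(prof)
        k=np.argmax(prof)
        if prof[k]:
            r=rs[k]; inn.append(c+r*np.array([np.cos(a),np.sin(a)]))
            kk=k+np.argmin(prof[k:]); out.append(c+rs[kk]*np.array([np.cos(a),np.sin(a)]))
    for nm,P,r0 in(('in',inn,26),('out',out,36)):
        P=np.array(P); P=P[abs(np.linalg.norm(P-c,axis=1)-r0)<6]
        f=least_squares(lambda q:np.linalg.norm(P-q[:2],axis=1)-q[2],[*c,r0],loss='soft_l1',f_scale=.5)
        print(i,nm,len(P),f.x,np.median(abs(f.fun)))
    # red on rim: 27..35 mm
    cc=f.x[:2]
    b,g,r=[im[...,k] for k in range(3)]
    ys,xs=np.nonzero((r>130)&(g<90)&(b<90))
    pts=np.array([onz(m,x,y,122)[:2] for x,y in zip(xs,ys)]);d=pts-cc;n=np.linalg.norm(d,axis=1);d=d[(n>28.5)&(n<35.)]
    n0=d[0]; 
    A=d[d@n0>0].mean(0);B=d[d@n0<0].mean(0)
    print(A,B,'angle',np.arctan2(*(A-B)[::-1]),np.arctan2(*(A)[::-1]),np.arctan2(*(-B)[::-1]),len(d))
E
```

```text
0 in 115 [515.10950085 213.98990188  26.15929863] 0.2004309031389937
0 out 96 [514.96822189 214.24681451  35.25157718] 0.23518572741092925
[30.49335032  8.6450056 ] [-30.38993381  -9.70244143] angle 0.292698921863687 0.2762555674626964 0.30903605178500976 77
1 in 117 [515.1609831  213.43164871  26.17098601] 0.22472816595578848
1 out 71 [515.09818879 213.4443087   35.43148635] 0.20156900498070485
[-30.42701162  -9.00993383] [30.30709128  9.27913029] angle -2.8490964092479567 -2.8537026923421984 -2.844484719105316 72
```

```bash
python3 - <<'E'
from h import *
pi=np.pi
for i,yaw in enumerate([0.63-pi,0.63]):
    bot.move_ptp([509+18*np.cos(yaw),-145+18*np.sin(yaw),250],[pi,0,yaw]); bot.dwell(.2)
    m=imaging.camera_model('wrist'); im=imaging.capture('wrist')
    np.save(f'cup{i}.npy',m,allow_pickle=True); cv2.imwrite(f'pics/cup{i}.png',im)
    print(bot.get_state()['t'],bot.get_state()['qpos'][5],proj(m,[509,-145,97]))
    u,v=proj(m,[509,-145,97]).astype(int)
    cv2.imwrite(f'pics/cup{i}c.png',cv2.resize(im[v-75:v+75,u-100:u+100],None,fx=4,fy=4,interpolation=cv2.INTER_CUBIC))
E
```

```text
5.8333 -1.0774031738610352 [316.11757897 240.27909386]
8.7833 2.123688166768828 [318.62803559 239.90695801]
```

View pics/cup0c.png

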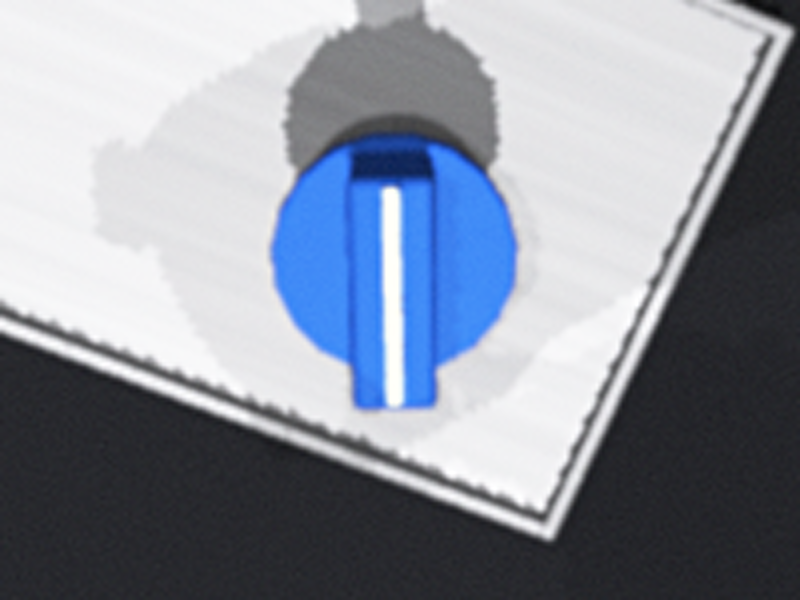

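View pics/cup1c.png

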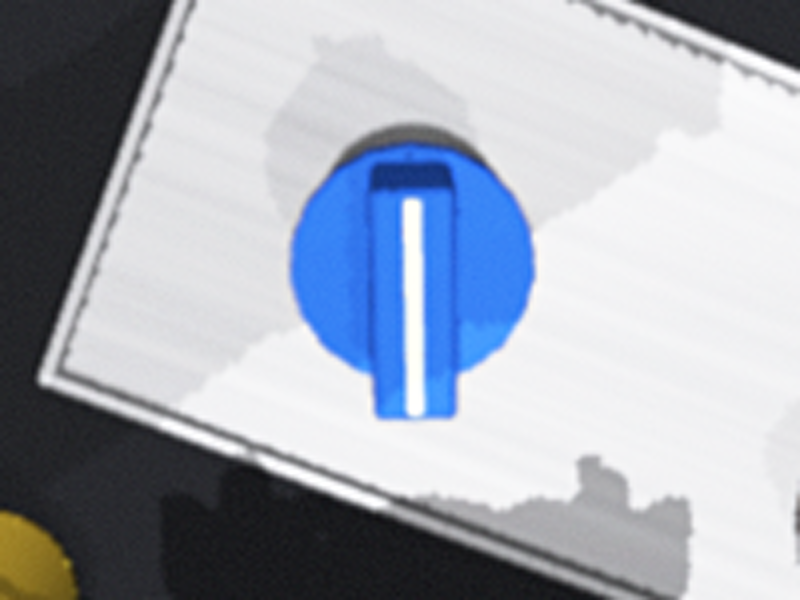

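```bash
python3 - <<'E'
from h import *
cs=[]
for i in (0,1):
    m=np.load(f'cup{i}.npy',allow_pickle=True).item(); im=cv2.imread(f'pics/cup{i}.png')
    u,v=proj(m,[509,-145,97]).astype(int); ox,oy=u-100,v-75
    hsv=cv2.cvtColor(im,cv2.COLOR_BGR2HSV); blue=((hsv[...,0]>100)&(hsv[...,0]<125)&(hsv[...,1]>130)).astype(np.uint8)
    # white stripe = white comp inside blue hull
    c=max(cv2.findContours(blue,cv2.RETR_EXTERNAL,cv2.CHAIN_APPROX_NONE)[0],key=cv2.contourArea)
    hull=np.zeros_like(blue);cv2.drawContours(hull,[c],-1,1,-1); hull=cv2.erode(hull,np.ones((3,3)))
    st=((im.min(2)>170)&(hull>0)).astype(np.uint8)
    n,l,s,ce=cv2.connectedComponentsWithStats(st);k=1+np.argmax(s[1:,4]);ys,xs=np.nonzero(l==k)
    P=np.array([onz(m,x,y,97)[:2] for x,y in zip(xs,ys)])
    ctr,(w,h),_=cv2.minAreaRect(P.astype(np.float32)); e=np.linalg.eigh(np.cov(P.T))[1][:,-1]
    print('stripe',ctr,w,h,np.arctan(e[1]/e[0]))
    # cap circle on z=65 from contour points on lateral sides and bottom excluding bar
    Q=np.array([onz(m,x,y,65)[:2] for x,y in c[:,0]])
    lat=abs((Q-ctr)@np.array([-e[1],e[0]]))>14
    rows=c[:,0,1]
    Q2=Q[lat]
    from scipy.optimize import least_squares
    f=least_squares(lambda q:np.linalg.norm(Q2-q[:2],axis=1)-q[2],[*ctr,28],loss='soft_l1',f_scale=.4);print('cap',f.x,np.median(abs(f.fun)))
E
```

```text
Traceback (most recent call last):
ValueError: attempt to get argmax of an empty sequence
```

```bash
python3 - <<'E'
from h import *
from scipy.optimize import least_squares
for i in (0,1):
    m=np.load(f'cup{i}.npy',allow_pickle=True).item(); im=cv2.imread(f'pics/cup{i}.png')
    hsv=cv2.cvtColor(im,cv2.COLOR_BGR2HSV); blue=((hsv[...,0]>100)&(hsv[...,0]<125)&(hsv[...,1]>130)&(hsv[...,2]>80)).astype(np.uint8)
    c=max(cv2.findContours(blue,cv2.RETR_EXTERNAL,cv2.CHAIN_APPROX_NONE)[0],key=cv2.contourArea)
    hull=np.zeros_like(blue);cv2.drawContours(hull,[c],-1,1,-1); hull=cv2.erode(hull,np.ones((3,3)))
    st=((im.min(2)>170)&(hull>0)).astype(np.uint8)
    n,l,s,ce=cv2.connectedComponentsWithStats(st);k=1+np.argmax(s[1:,4]);ys,xs=np.nonzero(l==k)
    P=np.array([onz(m,x,y,97)[:2] for x,y in zip(xs,ys)])
    ctr,(w,h),_=cv2.minAreaRect(P.astype(np.float32)); e=np.linalg.eigh(np.cov(P.T))[1][:,-1]
    print('stripe',ctr,w,h,np.arctan(e[1]/e[0]))
    Q=np.array([onz(m,x,y,65)[:2] for x,y in c[:,0]])
    Q2=Q[abs((Q-ctr)@np.array([-e[1],e[0]]))>14]
    f=least_squares(lambda q:np.linalg.norm(Q2-q[:2],axis=1)-q[2],[*ctr,28],loss='soft_l1',f_scale=.4);print('cap',f.x,np.median(abs(f.fun)))
E
```

```text
Traceback (most recent call last):
ValueError: attempt to get argmax of an empty sequence
```

```bash
sed -n 1,2p h.py >/dev/null; python3 - <<'E'
from h import *
from scipy.optimize import least_squares
for i in (0,1):
    m=np.load(f'cup{i}.npy',allow_pickle=True).item(); im=cv2.imread(f'pics/cup{i}.png')
    u,v=proj(m,[509,-145,97]).astype(int)
    im2=np.zeros_like(im); im2[v-60:v+60,u-60:u+60]=im[v-60:v+60,u-60:u+60]; 
    hsv=cv2.cvtColor(im2,cv2.COLOR_BGR2HSV); blue=((hsv[...,0]>100)&(hsv[...,0]<125)&(hsv[...,1]>130)&(hsv[...,2]>80)).astype(np.uint8)
    c=max(cv2.findContours(blue,cv2.RETR_EXTERNAL,cv2.CHAIN_APPROX_NONE)[0],key=cv2.contourArea)
    print(cv2.boundingRect(c), blue.sum(), im[v,u], hsv[v,u])
    hull=np.zeros_like(blue);cv2.drawContours(hull,[c],-1,1,-1)
    st=((hsv[...,1]<90)&(hsv[...,2]>150)&(hull>0)).astype(np.uint8)
    n,l,s,ce=cv2.connectedComponentsWithStats(st);k=1+np.argmax(s[1:,4]);ys,xs=np.nonzero(l==k)
    P=np.array([onz(m,x,y,97)[:2] for x,y in zip(xs,ys)])
    ctr,(w,h),_=cv2.minAreaRect(P.astype(np.float32)); e=np.linalg.eigh(np.cov(P.T))[1][:,-1]
    print('stripe',ctr,w,h,np.arctan(e[1]/e[0]))
    Q=np.array([onz(m,x,y,65)[:2] for x,y in c[:,0]])
    Q2=Q[abs((Q-ctr)@np.array([-e[1],e[0]]))>14]
    f=least_squares(lambda q:np.linalg.norm(Q2-q[:2],axis=1)-q[2],[*ctr,28],loss='soft_l1',f_scale=.4);print('cap',f.x,np.median(abs(f.fun)))
E
```

```text
(284, 198, 61, 69) 2739 [239 194 164] [108  80 239]Traceback (most recent call last):
  File "<stdin>", line 12, in <module>
    return _wrapfunc(a, 'argmax', axis=axis, out=out, **kwds)
    return bound(*args, **kwds)
ValueError: attempt to get argmax of an empty sequence
```

```bash
python3 - <<'E'
from h import *
from scipy.optimize import least_squares
for i in (0,1):
    m=np.load(f'cup{i}.npy',allow_pickle=True).item(); im=cv2.imread(f'pics/cup{i}.png')
    u,v=proj(m,[509,-145,97]).astype(int)
    im2=np.zeros_like(im); im2[v-60:v+60,u-60:u+60]=im[v-60:v+60,u-60:u+60]; 
    hsv=cv2.cvtColor(im2,cv2.COLOR_BGR2HSV); blue=((hsv[...,0]>100)&(hsv[...,0]<125)&(hsv[...,1]>130)&(hsv[...,2]>80)).astype(np.uint8)
    blue=cv2.morphologyEx(blue,cv2.MORPH_CLOSE,np.ones((1,11),np.uint8))
    c=max(cv2.findContours(blue,cv2.RETR_EXTERNAL,cv2.CHAIN_APPROX_NONE)[0],key=cv2.contourArea)
    hull=np.zeros_like(blue);cv2.drawContours(hull,[c],-1,1,-1)
    st=((hsv[...,1]<90)&(hsv[...,2]>150)&(hull>0)).astype(np.uint8)
    n,l,s,ce=cv2.connectedComponentsWithStats(st);k=1+np.argmax(s[1:,4]);ys,xs=np.nonzero(l==k)
    P=np.array([onz(m,x,y,97)[:2] for x,y in zip(xs,ys)])
    ctr,(w,h),_=cv2.minAreaRect(P.astype(np.float32)); e=np.linalg.eigh(np.cov(P.T))[1][:,-1]
    print('stripe',ctr,w,h,np.arctan(e[1]/e[0]))
    Q=np.array([onz(m,x,y,65)[:2] for x,y in c[:,0]])
    Q2=Q[abs((Q-ctr)@np.array([-e[1],e[0]]))>14]
    f=least_squares(lambda q:np.linalg.norm(Q2-q[:2],axis=1)-q[2],[*ctr,28],loss='soft_l1',f_scale=.4);print('cap',f.x,np.median(abs(f.fun)))
E
```

```text
stripe (509.6000061035156, -146.88275146484375) 46.127777099609375 3.813795328140259 0.6431579853001341
cap [ 508.64156885 -147.60585387   26.87335967] 0.2199151239669348
stripe (509.35528564453125, -147.11647033691406) 45.35771560668945 3.347217082977295 0.6415588694435344
cap [ 510.14164493 -146.42980863   26.7407326 ] 0.21592535896087028
```

```bash
python3 - <<'E'
from h import *
pi=np.pi; yaw=0.642-pi
bot.move_ptp([509.4,-147,130],[pi,0,yaw])
bot.grip(0.7,80)
bot.movel([509.4,-147,69],max_speed=80); 
s=bot.get_state();print(s['t'],s['tcp_pos'],s['contact_force'])
bot.grip(0.0,80)
s=bot.get_state();print(s['t'],s['tcp_pos'],s['contact_force'],s['opening'])
bot.movel([509.4,-147,150],max_speed=80); bot.dwell(.3)
s=bot.get_state();print(s['t'],s['tcp_pos'],s['contact_force'],s['opening'],s['wrist_torque'])
cv2.imwrite('pics/held_scene.png',imaging.capture('scene'));cv2.imwrite('pics/held_wrist.png',imaging.capture('wrist'))
im=imaging.capture('side');cv2.imwrite('pics/held_side.png',cv2.resize(im[100:300,290:490],(600,600)))
E
```

```text
12.7583 [ 509.77264937 -147.14326667   69.36165829] [-0.01640888 -0.39449452  0.25232354]
13.225 [ 510.0057254  -147.36869099   69.66648124] [0.1128107  0.18547005 5.53752877] 0.17640635289592893
14.6917 [ 509.20203833 -146.93424036  149.69464935] [-1.07756547 -0.1041343  -2.35974433] 0.17479662833073914 [-0.01103156 -0.00797996 -0.03623584]
```

View pics/held_side.png

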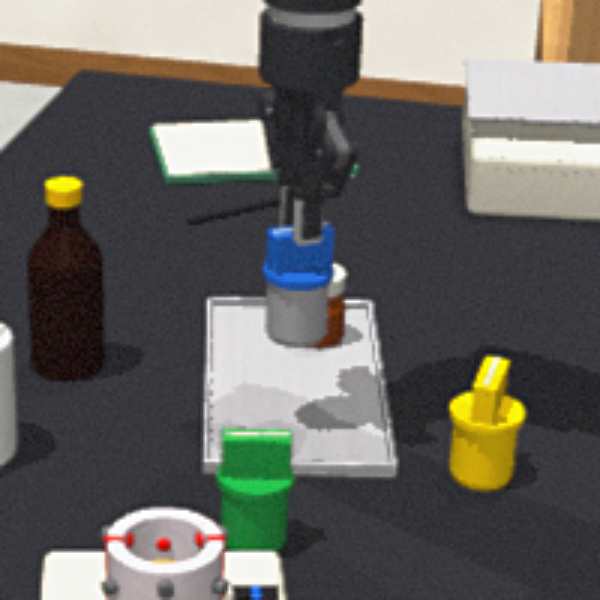

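View pics/held_wrist.png

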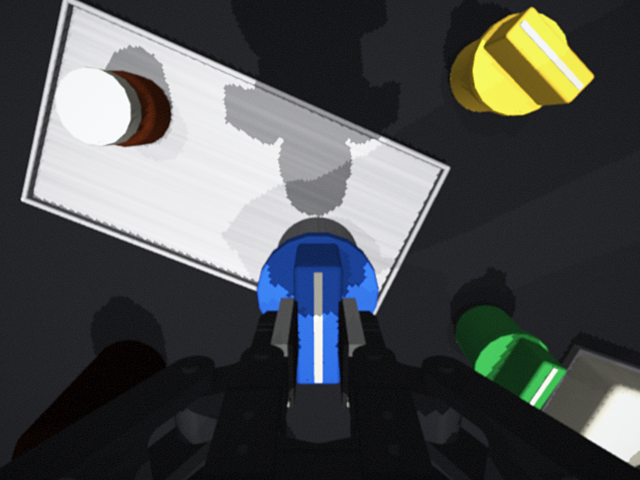

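```bash
python3 - <<'E'
from h import *
pi=np.pi; F=0.293-pi
bot.movel([509.4,-147,215],max_speed=150)
bot.move_ptp([515.1,213.7,215],[pi,0,F-1.2])
bot.movel([515.1,213.7,192],max_speed=50); bot.dwell(.3)
s=bot.get_state();print(s['t'],s['tcp_pos'],s['orientation'],s['contact_force'],s['qpos'])
for n,(x,y) in dict(scene=(400,230),side=(345,270)).items():
    im=imaging.capture(n);cv2.imwrite(f'pics/above_{n}.png',cv2.resize(im[y-75:y+75,x-75:x+75],(600,600),interpolation=cv2.INTER_CUBIC))
E
```

```text
18.2583 [515.30466059 213.78470794 192.29335369] [3.14103134e+00 2.12061600e-04 2.23462394e+00] [ 0.61712823 -0.24557405 -2.49106802] [ 2.60934023e-01  3.53114584e-01 -2.02957872e-01  1.01412436e+00
  2.49975133e-05  1.16790268e+00]
```

View pics/above_scene.png

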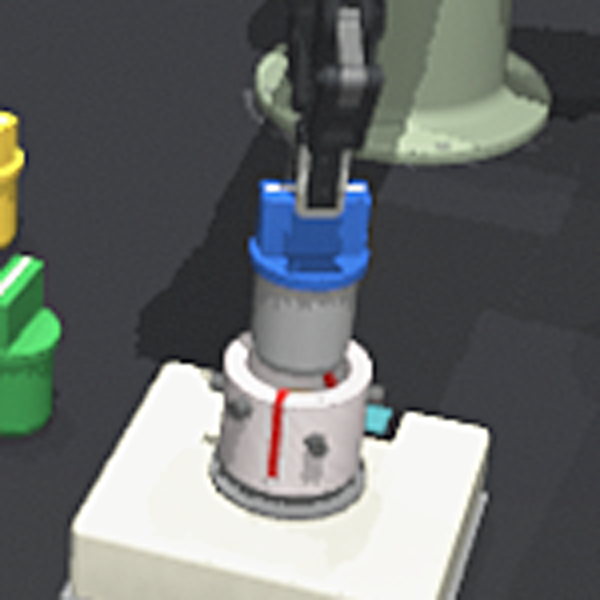

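View pics/above_side.png

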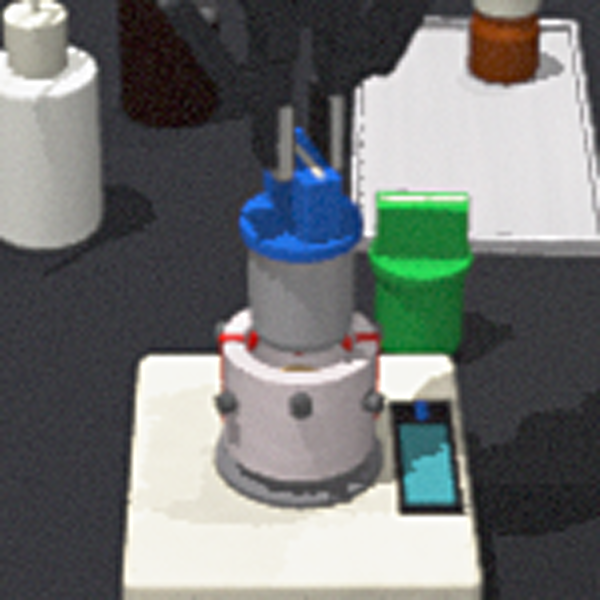

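```bash
python3 - <<'E'
from h import *
pi=np.pi; F=0.293-pi; P=[515.1,213.7]; T=-2.45
print(bot.movel([*P,183.5],max_speed=30,threshold=4))
def fz():
    return np.mean([bot.get_state()['contact_force'][2] for _ in range(5)])-T
print(183.5,bot.get_state()['tcp_pos'],bot.get_state()['contact_force'])
z=183.5; a=-1.2; d=1
log=[]
while z>173.6:
    z-=2; a+=0.6*d
    if a>1.19 : d=-1
    if a<-1.19: d=1
    hit=bot.movel([*P,z],[pi,0,F+a],max_speed=3.5,threshold=6)
    s=bot.get_state(); print(round(s['t'],2),z,round(a,2),hit,np.round(s['tcp_pos'],2),np.round(s['contact_force'],2),round(fz(),2))
    if hit or fz()>6: break
E
```

```text
False
183.5 [514.84437172 213.63670474 183.13450961] [ 0.46427549  0.53083748 -2.11384954]
19.54 181.5 -0.6 False [515.2  213.71 181.62] [-0.77  0.91 -2.09] 0.36
20.29 179.5 0.0 False [515.12 213.73 179.53] [ 0.24  0.2  -3.99] -1.54
21.04 177.5 0.6 False [515.11 213.7  177.54] [ 0.    0.72 -1.63] 0.82
21.79 175.5 1.2 False [515.19 213.55 175.57] [ 0.    0.35 -1.9 ] 0.55
22.54 173.5 0.6 False [515.42 213.73 173.94] [-0.48 -1.42  1.29] 3.74
```

```bash
cat > go.py <<'E'
from h import *
pi=np.pi; F=0.293-pi; P=[515.1,213.7]; T=-2.45
def seg(z,a,speed,thr=5):
    hit=bot.movel([*P,z],[pi,0,F+a],max_speed=speed,threshold=thr)
    s=bot.get_state(); f=s['contact_force'][2]-T
    print(round(s['t'],2),round(z,2),round(a,2),hit,np.round(s['tcp_pos'],2),np.round(s['contact_force'],2),np.round(s['wrist_torque'],2),'push',round(f,2))
    return hit,f
def run(z,a,d,zend,step,dt=0.6,w=0.85,stop=6.5):
    while z>zend+1e-6:
        if a+dt*d>1.5 or a+dt*d<-1.5: d=-d
        z-=step; a+=dt*d
        hit,f=seg(z,a,step*w/dt)
        if hit or f>stop: break
    print('z,a,d',z,a,d)
E
python3 - <<'E'
from go import *
run(173.5,0.6,-1,160,1.5)
E
```

```text
23.29 172.0 0.0 False [515.27 213.99 172.24] [-0.53  0.19  2.12] [0.11 0.05 0.07] push 4.57
24.04 170.5 -0.6 False [515.08 213.62 170.2 ] [ 1.67 -0.58 -1.72] [ 0.05 -0.21  0.01] push 0.73
24.79 169.0 -1.2 False [515.21 213.77 168.93] [ 1.78  0.22 -1.92] [ 0.18 -0.39  0.03] push 0.53
25.54 167.5 -0.6 False [514.98 213.81 167.49] [-0.25  1.41 -0.46] [ 0.23 -0.19 -0.05] push 1.99
26.29 166.0 0.0 False [515.   213.58 165.91] [ 0.57  0.82 -1.48] [ 0.04 -0.15 -0.13] push 0.97
27.04 164.5 0.6 False [515.07 213.54 164.45] [ 0.66 -0.12 -1.13] [ 0.   -0.09 -0.11] push 1.32
27.79 163.0 1.2 False [515.14 213.61 163.05] [-0.32 -1.53 -1.12] [-0.2  -0.13 -0.06] push 1.33
28.54 161.5 0.6 False [515.24 213.78 161.79] [ 0.72 -0.39  1.53] [-0.2   0.02  0.12] push 3.98
29.29 160.0 0.0 False [515.33 213.73 160.28] [ 1.06 -0.79  3.91] [-0.21 -0.01  0.04] push 6.36
z,a,d 160.0 0.0 -1
```

```bash
python3 - <<'E'
from go import *
bot.dwell(.2); print(bot.get_state()['contact_force'])
hit,f=seg(159.8,-0.6,.25)
if f<6.5: seg(159.6,-1.2,.25)
E
```

```text
[ 0.02110012 -1.01860451  3.58099348]
30.24 159.8 -0.6 False [514.97 213.89 159.41] [1.   0.7  0.28] [ 0.18 -0.33  0.2 ] push 2.73
30.99 159.6 -1.2 False [515.21 213.81 159.55] [ 1.88  0.82 -0.95] [ 0.23 -0.48  0.16] push 1.5
```

```bash
python3 - <<'E'
from go import *
run(159.6,-1.2,1,150,1.0,stop=5)
E
```

```text
31.74 158.6 -0.6 False [514.99 213.75 158.6 ] [0.8  1.12 0.43] [ 0.21 -0.22 -0.05] push 2.88
32.49 157.6 0.0 False [514.76 213.52 157.4 ] [-0.69  0.23 -0.76] [ 0.16 -0.12 -0.2 ] push 1.69
33.24 156.6 0.6 False [515.08 213.47 156.59] [ 0.29 -0.16  0.07] [-0.12 -0.04 -0.16] push 2.52
33.99 155.6 1.2 False [515.33 213.54 155.72] [ 0.75 -0.82  0.52] [-0.23 -0.24 -0.27] push 2.97
34.74 154.6 0.6 False [515.06 213.73 154.64] [-0.06 -1.21  0.65] [-0.23 -0.08  0.12] push 3.1
35.49 153.6 0.0 False [515.14 213.87 153.9 ] [-1.65  0.73  4.5 ] [-0.08  0.14  0.21] push 6.95
z,a,d 153.6 0.0 -1
```

```bash
python3 - <<'E'
from go import *
seg(153.55,-0.6,.07)
seg(153.5,-1.2,.07)
E
```

```text
36.24 153.55 -0.6 False [515.32 213.9  153.77] [-0.37  0.06  4.42] [0.02 0.03 0.19] push 6.87
36.99 153.5 -1.2 False [515.52 213.87 153.73] [0.02 0.24 3.84] [ 0.09 -0.25  0.24] push 6.29
```

```bash
python3 - <<'E'
from go import *
seg(153.45,-0.6,.07)
hit,f=seg(153.4,0.,.07)
bot.dwell(.3);s=bot.get_state();print('push',s['contact_force'][2]-T,s['tcp_pos'],s['orientation'][2]-F)
z=153.4
for i in range(8):
    z+=.2; bot.movel([*P,z],max_speed=1.); bot.dwell(.1)
    f=np.mean([ (bot.dwell(.02),bot.get_state()['contact_force'][2])[1] for _ in range(4)])-T
    print(round(z,2),round(f,2),bot.get_state()['tcp_pos'][2])
    if f<2.4: break
for n,(x,y) in dict(scene=(400,230),side=(345,270)).items():
    im=imaging.capture(n);cv2.imwrite(f'pics/in_{n}.png',cv2.resize(im[y-75:y+75,x-75:x+75],(600,600),interpolation=cv2.INTER_CUBIC))
print(bot.get_state()['t'])
E
```

```text
37.74 153.45 -0.6 False [515.29 213.73 153.6 ] [0.65 0.76 4.03] [ 0.07 -0.16 -0.15] push 6.48
38.49 153.4 0.0 False [515.19 213.55 153.51] [0.37 0.21 5.48] [ 0.02 -0.09 -0.21] push 7.93
push 8.028373671784857 [515.18730747 213.54431967 153.54149326] -0.0014990334281632656
153.6 7.19 153.62094436000444
153.8 7.13 153.75464001613807
154.0 5.49 153.94954554156206
154.2 4.33 154.12377512116322
154.4 3.66 154.30717056048957
154.6 0.55 154.347966858013
41.3917
```

View pics/in_scene.png

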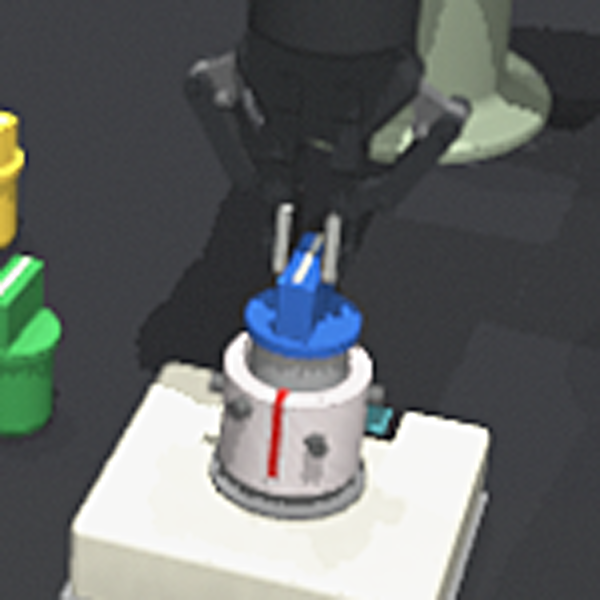

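View pics/in_side.png

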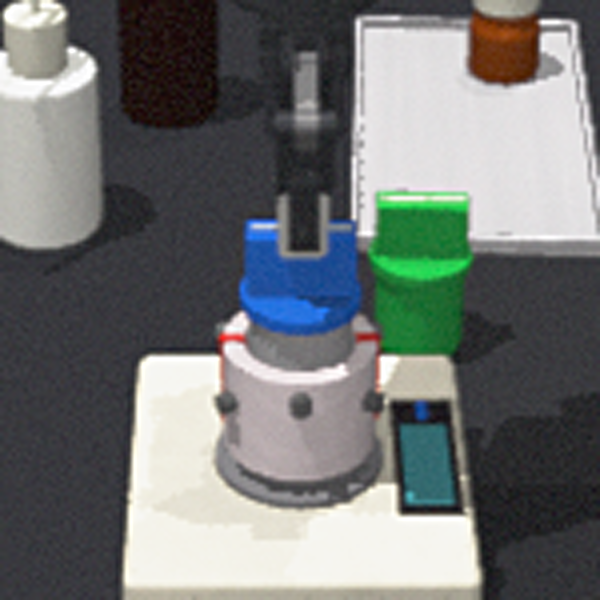

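```bash
python3 - <<'E'
from go import *
bot.grip(0.17,20); bot.dwell(.2); s=bot.get_state(); print(s['contact_force'][2]-T,s['tcp_pos'])
bot.grip(0.6,20); bot.dwell(.2); s=bot.get_state(); print(s['contact_force'],s['tcp_pos'],s['opening'])
bot.movel([*P,250],max_speed=120)
p=[P[0]+15*np.cos(F),P[1]+15*np.sin(F),265]
bot.move_ptp(p,[pi,0,F]);bot.dwell(.2)
m=imaging.camera_model('wrist');im=imaging.capture('wrist');np.save('fin.npy',m,allow_pickle=True);cv2.imwrite('pics/fin_wrist.png',im)
for n,(x,y) in dict(scene=(400,230),side=(345,270)).items():
    im=imaging.capture(n);cv2.imwrite(f'pics/fin_{n}.png',cv2.resize(im[y-75:y+75,x-75:x+75],(600,600),interpolation=cv2.INTER_CUBIC))
print(bot.get_state()['t'])
E
```

```text
-1.4278965338317327 [514.93634138 213.64311572 154.39519788]
[ 0.38992663  0.0192879  -0.690228  ] [515.09465927 213.76053992 154.67816122] 0.5991481347038056
43.9917
```

View pics/fin_wrist.png

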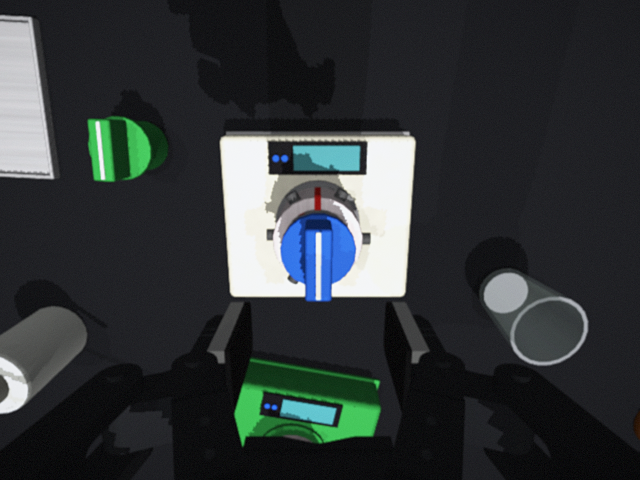

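View pics/fin_side.png

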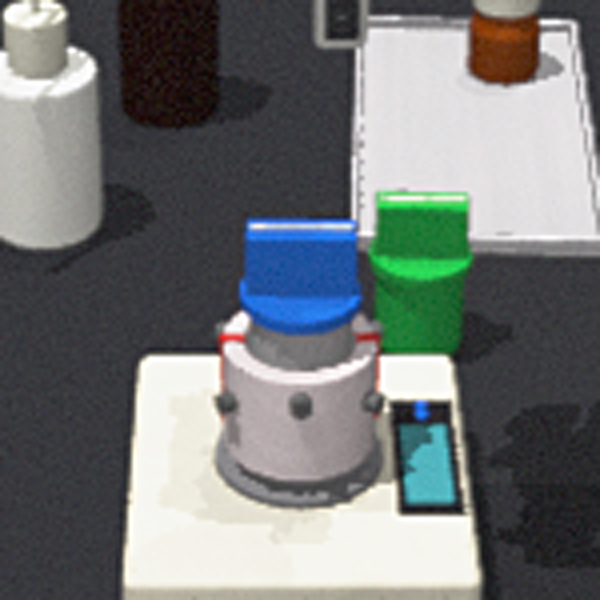

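```bash
python3 - <<'E'
from h import *
for i,c0 in enumerate([(323,226),(314,237)]):
    m=np.load(f'well{i}.npy',allow_pickle=True).item(); im=cv2.imread(f'pics/well{i}.png')
    h=cv2.cvtColor(im,cv2.COLOR_BGR2HSV); M=((h[...,0]>12)&(h[...,0]<32)&(h[...,1]>90)&(h[...,2]>90)).astype(np.uint8)
    n,l,s,ce=cv2.connectedComponentsWithStats(M)
    k=min(range(1,n),key=lambda k:np.hypot(*(ce[k]-c0))+(1000 if s[k,4]<100 else 0)); print(s[k],ce[k])
    x,y,w,hh,_=s[k]
    bx=np.mean(np.nonzero(l[y+hh-1]==k)[0])
    for z in (74,78,82,86,90,94):
        far=onz(m,bx,y+hh-.5,z); L=onz(m,x-.5,ce[k][1],z);Rr=onz(m,x+w-.5,ce[k][1],z)
        print(z,'far r',round(np.linalg.norm(far[:2]-[515.1,213.7]),2),'lat r',round(np.linalg.norm(L-Rr)/2,2))
# final bar height from scene+side+wrist, via stripe centre
obs=[]
S=imaging.camera_model('scene');D=imaging.camera_model('side');W=np.load('fin.npy',allow_pickle=True).item()
exp=154.35+12+16-.0
print('bar top expected', 154.35-64.5+92)
for nm,m,im in(('scene',S,imaging.capture('scene')),('side',D,imaging.capture('side')),('wrist',W,cv2.imread('pics/fin_wrist.png'))):
    u,v=proj(m,[515.1,213.7,182]).astype(int)
    h=cv2.cvtColor(im,cv2.COLOR_BGR2HSV); r=40
    h=h[v-r:v+r,u-r:u+r]
    blue=((h[...,0]>100)&(h[...,0]<125)&(h[...,1]>100)&(h[...,2]>60)).astype(np.uint8)
    near=cv2.dilate(blue,np.ones((5,5)))
    st=((h[...,1]<110)&(h[...,2]>150)&(near>0)).astype(np.uint8)
    n,l,s,ce=cv2.connectedComponentsWithStats(st)
    k=min(range(1,n),key=lambda k:np.hypot(*(ce[k]-[r,r]))+(100 if s[k,4]<10 else 0))
    c=ce[k]+[u-r,v-r]; print(nm,c,s[k],proj(m,[515.1,213.7,182])); obs.append((m,*c))
print(tri(obs),tri(obs[:2]))
E
```

```text
[ 299  197   46   46 1678] [321.81168057 219.70738975]
74 far r 25.72 lat r 20.81
78 far r 24.54 lat r 20.58
82 far r 23.35 lat r 20.34
86 far r 22.17 lat r 20.11
90 far r 20.98 lat r 19.87
94 far r 19.79 lat r 19.63
[ 291  207   46   45 1635] [313.48990826 228.87461774]
74 far r 26.06 lat r 20.98
78 far r 24.78 lat r 20.74
82 far r 23.5 lat r 20.5
86 far r 22.23 lat r 20.27
90 far r 20.95 lat r 20.03
94 far r 19.68 lat r 19.79
bar top expected 181.85
scene [401.73529412 219.26470588] [37 35  8 13 34] [401.86709278 218.54330319]
side [345.11764706 251.23529412] [29 41 26  2 34] [343.4651995  250.72815098]
wrist [318.23986486 265.51351351] [ 39   5   7  69 296] [316.98804691 267.78435506]
[513.39050488 213.28755372 180.35374148] [512.78481972 212.00259144 179.52227856]
```

```bash
python3 - <<'E'
from h import *
im=imaging.capture('scene');cv2.imwrite('pics/end_scene.png',im)
a=cv2.imread('pics/scene0.png');
d=cv2.absdiff(a,im).max(2)
for n,(x,y) in dict(jar=(223,205),sauce=(187,240),wash=(229,275),beaker=(501,330)).items(): print(n,(d[y-15:y+15,x-12:x+12]>40).mean())
bot.sign_off()
E
```

```text
jar 0.0
sauce 0.0
wash 0.0
beaker 0.0
the job is handed in; nothing more can be done
```

I turned the blue-barred cup down into the white analyser's well until it bottomed out, lined it up with the red marks and let go. The job is handed in, at about 44 s of the 70 s; sign-off gave no verdict.

I took the blue-barred cup (scene pixel 269,217) rather than the green or yellow ones. I used the well on the white analyser (399,258), not the one on the green analyser.

- **Insertion:** I swung the cup up to about ±1.2 rad while lowering it 1–2 mm per step. The highest push read between steps was about 8 N, against an overload point of at least 12 N.
- **Bottomed out:** Near the end the push stayed at about 6–8 N even while the cup turned. At the nubs, turning had made it drop. The cup's underside ended about 32 mm below the rim by the arm's reading. An estimate from the first pictures puts the pressed-down plate at about the same depth (free at z ≈ 93, so 90 when pressed).
- **Release:** I eased off to about 0.5 N before opening the gripper. In the side pictures the cup looks the same before and after release.
- **Alignment:** In the last wrist picture the finger bar is in line with the red marks; the tool was within 0.002 rad of the measured angle before release.
- **Bystanders:** In the scene camera, patches on the jar, both bottles and the beaker look the same as at the start.

One check only partly agreed. Locating the bar top from the final pictures gave it 1.5–2 mm lower than the arm's reading and about 2–3 mm sideways from the well axis. That is about the size of the camera calibration error, so it cannot confirm the seat depth to the millimetre.

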